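# Level the casting table with a block level

### The arm

A 7-joint arm with a two-finger parallel gripper is mounted at the origin on a cart in front of the work surface, level with it; the furniture and walls round the work are solid. World frame = base frame: x ahead of the robot, y to its left, z up, the work surface at z = 0. Lengths are in m, angles in rad, forces in N, time in s.
With the tool pointing down it reaches from about 0.4 to 0.85 m from the base axis. Payload 10.4 kg.
Tool frame: the origin (TCP) lies between the finger pads, 19 mm behind the fingertips; this is the grasp point; x points along the fingers, y is the direction in which the jaws open and shut, and the axes are right-handed (so a half turn about x gives the same grasp; the last joint's range is limited). The gripper opens to 87 mm and grips with 3 to 60 N. Pads are 19 mm wide; open, the fingers measure 117 mm over their backs; the gripper's body (75 mm by 190 mm) begins 51 mm behind the grasp point.
Start: joints at [-1.327, 0.332, -0.065, 1.46, 0.022, 1.35, -0.088], TCP at [0.165, 0.603, 0.241] pointing down, gripper open.
Joint ranges: [-2.6, 2.6], [-0.5, 2.12], [-1.47, 1.34], [0.16, 2.42], [-1.27, 4.41], [0.06, 2.06], [-2.6, 2.6]. Speed limits (rad/s): [2.22, 2.22, 2.79, 2.79, 3.14, 3.14, 3.14].

### API

Orientations are given as a unit quaternion [x, y, z, w].
In Python, from bench import r, vision, close_job gives the robot as it stands. The module is installed in compiled form; this text tells all that it offers.
- The arm moves only by the shell command python3 -m pendant 'ROWS' [OPENING] [FORCE]. ROWS is text: rows parted by semicolons, each of 6 numbers parted by spaces: the shift along the tool's x, y, z in units of 0.25 m (1.0 is 0.25 m), then the turn, a rotation vector about the tool's x, y, z in units of 1.5 rad (1.0 is 1.5 rad). A call has 1 to 8 rows; each row is the pose to reach, as a shift and turn from the pose commanded when the call began, along the tool's axes at that moment; what a row does not reach only later rows make up. A row lasts 1/10 s, in which the tool goes at most 50 mm and 8.59 degrees, less where a joint would pass 70% of its speed; a pose out of reach is approached as far as the arm can. A call with a number of a shift or a turn outside -1 to 1 is refused whole. A call with a gripper value outside its range is refused whole. OPENING is the gripper command: -1 is shut, 1 is fully open, values between are in proportion, set as the call begins (- or left out, the last holds). The fingers move at their own pace and stop on an object; FORCE is the grip in N (left out, the last holds). Time passes only in rows, so rows that repeat a pose let the fingers close. It gives the time, the measured TCP pose, the force and the opening at its end, in the units of the state.
- r.read_state(): the state, without advancing time (a new reading comes with each control period).
- vision.camera(name): name is "scene" or "side" or "wrist"; returns (picture, depth): 400x640x3 uint8, blue, green, red; 400x640 float32, m along the optical axis (not along the pixel's ray), 0 where there is no reading.
- vision.get_calibration(name): a dict with "camera_matrix" (3x3 intrinsics, pixels), "rvec" (rotation vector, rad) and "tvec" (3), from world to camera coordinates, as OpenCV has them. Camera axes: x right, y down, z forward; pixel columns grow to the right and rows downward; lengths in m; the calibration is good to about 2 mm. A picture is of the moment at which its call begins: read the wrist's pose just before it. get_calibration takes no time and is no camera call; for the wrist camera it gives the pose at the moment of the call.
- close_job(): hands the job in, once; it reports no verdict.
The state is a dict: "time": time; "joint_positions": joint angles; "joint_vel": joint speeds; "joint_torque": joint torques, N m; "ee_pos": TCP position; "eef_rot": TCP orientation; "ft_force": force on the tool from outside, world axes, zero at the start; "torque": the same for the moment, N m; "width": finger opening in m.
Only numpy, scipy, OpenCV 4.12 (cv2) and the standard library are available. Lean on these libraries where they do the work, as an engineer would, in place of code of your own. Each camera call takes 0.05 s, during which the arm holds its last target. There are 200 camera calls.

### The job

Get the small levelling table level for pouring wax dishes. Stand the toppled block level upright on the plate, lengthwise from the front to the back of the table, let go of it, and then turn the ribbed knob of the front levelling screw until the bubble stands between the two lines. Finish with the fingertips pressing down on top of the level so that it is seated firmly, not hard, on the plate with the bubble still centred, and stay pressing: the program ends while holding this push. Leave the dish, the tin, the cup and the pen beside the table where they are.

Things in the scene. Friction and masses are not known exactly. Their poses are not given: they have to be found in the camera images.
- table: Feet of the levelling table, which stands fixed on the worktop. Origin on the worktop under the middle of the plate; x points to the back of the table (away from the robot), y to its left, z up. The two rear feet, already set, are at x = +60 mm; the levelling screw is at x = -105 mm, y = 0.
- plate: Aluminium plate, 150 (x) by 180 (y) by 10 mm, with a 40 mm wide lug in front that the screw passes through. Its flat top is 46 mm above the worktop when level. It tilts only about its y axis, the line through the rear feet; origin on that line, 6 mm under the top and 60 mm behind the plate's middle; z is its normal. At the start the front is 1.3 to 3.2 mm too low.
- knob (a point): On the axis of the screw's black ribbed knob, at the height to grip, 72 mm above the worktop. Round, 37 mm in diameter, from z = 59 to 81 mm, over an 18 mm neck; it turns without rising. Clockwise from above raises the front of the plate, 8 mm per turn; needs 1.0 to 2.5 rad clockwise. Stiff (about 0.06 N m), stays where it is left.
- level: Steel block level, 64 long (x) by 30 wide (y) by 34 mm high (z), 0.22 kg, vial in a slot along its top. Origin in the centre of its underside, z out of its top (up when it stands). At the start it lies on its long side on the plate, its z pointing to the table's right (-y), its x about front to back. Its flat end faces (64 mm apart) can be gripped.
- bubble (a joint): Place of the bubble along the level's x axis in m, 0 in the middle, travel 17 mm each way. It runs to the higher end and settles in about 1.5 s; 0.01 rad of tilt moves it 8 mm, so one rad of the knob about 6 mm. The bubble is 9 mm long, the two black lines 13 mm apart: within 2 mm of 0 it stands between them.
- petri_dish: Round glass dish, 66 mm in diameter, 16 mm high, on the worktop to the right of the table; leave alone.
- pins_tin: Flat round tin, 67 mm in diameter, 24 mm high, on the worktop to the right of the table; leave alone.
- steel_cup: Steel cup, 66 mm in diameter, 60 mm high, on the worktop to the left of the table; leave alone.
- marker: Pen, 122 mm long, 15 mm thick, on the worktop to the left of the table; leave alone.

How it is judged:
On the way, in this order (a step that is already met when the one before it is completed fails the run):
1. the level stands upright on the plate, lengthwise from front to back (within 12 degrees), let go (angle between level's own z axis and vertical below 0.06 rad and angle between the x axis of level and the x axis of table, either way round below 0.21 rad and contact force between level and plate above 0.5 N and contact force between the fingers and level below 0.1 N and linear speed of level below 0.02 m/s), for 0.3 s.
2. the bubble is brought between the lines with the knob (within 2 mm), the level standing (value of joint bubble between -0.002 and 0.002 m and angle between plate's own z axis and vertical below 0.004 rad and angle between level's own z axis and vertical below 0.06 rad and contact force between level and plate above 0.5 N), for 0.2 s.
At the end, for the whole second after the job is handed in: Fingertips on top of the level (TCP over 40 mm above its base) press with over 3 N; it bears on the plate with 4.5 to 35 N, at rest, upright within 1.7 deg, front to back within 12 deg; bubble within 2 mm of the middle, plate within 0.23 deg of level; arm off the table (value of joint bubble between -0.002 and 0.002 m and angle between plate's own z axis and vertical below 0.004 rad and angle between level's own z axis and vertical below 0.03 rad and angle between the x axis of level and the x axis of table, either way round below 0.21 rad and contact force between the fingers and level above 3 N and contact force between level and plate between 4.5 and 35 N and linear speed of level below 0.01 m/s and contact force between the arm and table below 0.1 N and z of the grasp point in the frame of level above 0.04 m); the arm keeps its last pose, push and grip.
It fails at once if a thing beside the table is moved by more than 15 mm (distance of any of petri_dish, pins_tin, steel_cup, marker from where it was at the start of the episode above 0.015 m).
It fails at once if the level is slammed or pressed onto the plate with more than 50 N (contact force between level and plate above 50 N).
It also fails if it takes over 67 s, if anything falls off the work surface, if the arm or the gripper's body presses on something with over 40 N, if the wrist force passes 120 N, or if a joint passes its speed limit or range.

## Working session

There is one attempt and no reset: what is moved stays moved. The work goes in short steps, Python scripts to look and compute and a shell command to move; the robot and the scene stay as the last step left them, time stands still between calls to the robot, and variables do not carry over. Pictures are saved under pics/ and viewed, about 8 in all and at most 12, crops included, and the job is handed in when it is done.

```bash
mkdir -p pics
cat > h.py <<'E'
import numpy as np, cv2
from bench import r, vision
from scipy.spatial.transform import Rotation as R
def cam(n):
    c=vision.get_calibration(n); im,d=vision.camera(n)
    K=np.array(c["camera_matrix"]);M=cv2.Rodrigues(np.array(c["rvec"],float))[0];t=np.array(c["tvec"],float).ravel()
    return im,d,K,M,t
def pts(d,K,M,t):
    v,u=np.indices(d.shape);z=d
    P=np.stack([(u-K[0,2])/K[0,0]*z,(v-K[1,2])/K[1,1]*z,z],-1)
    W=(P-t)@M; W[d<=0]=np.nan
    return W
def ray(uv,z,K,M,t):
    D=M.T@np.array([(uv[0]-K[0,2])/K[0,0],(uv[1]-K[1,2])/K[1,1],1]);C=-M.T@t
    return C+D*(z-C[2])/D[2]
def togo(p,Rt=None):
    "rows numbers from current measured pose to world p / matrix Rt"
    s=r.read_state();A=R.from_quat(s["eef_rot"])
    sh=A.inv().apply(np.array(p)-s["ee_pos"])/.25
    rv=(A.inv()*R.from_matrix(Rt)).as_rotvec()/1.5 if Rt is not None else np.zeros(3)
    print("rows",sh.round(3),rv.round(3))
E
python3 - <<'E'
from h import *
s=r.read_state()
print(s["time"],np.round(s["ee_pos"],3),R.from_quat(s["eef_rot"]).as_matrix().round(3),s["width"],s["ft_force"])
for n in("scene","side"):
    im,d,K,M,t=cam(n); cv2.imwrite(f"pics/{n}0.png",im); np.savez(f"pics/{n}0.npz",im=im,d=d,K=K,M=M,t=t)
    print(n,(-M.T@t).round(3))
cv2.imwrite("pics/both0.png",np.hstack([cv2.imread("pics/scene0.png"),cv2.imread("pics/side0.png")])[:, :][::1,::1])
E
```

```text
0.0 [0.165 0.603 0.24 ] [[-0.     0.264  0.965]
 [-0.001  0.965 -0.264]
 [-1.    -0.001  0.   ]] 0.08721703872851917 [0.64943919 0.50372705 0.01704719]
scene [-0.075 -0.405  0.725]
side [0.254 0.619 0.559]
```

View pics/scene0.png

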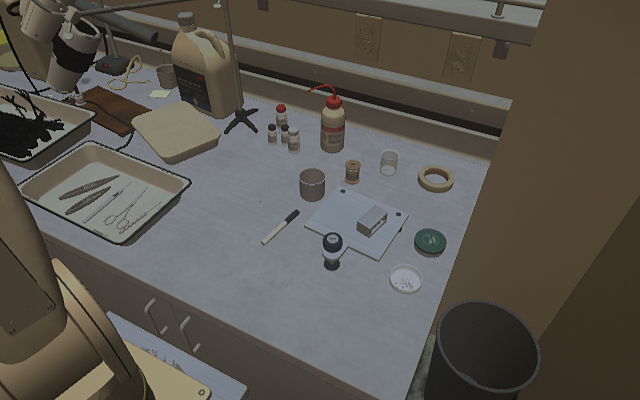

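View pics/side0.png

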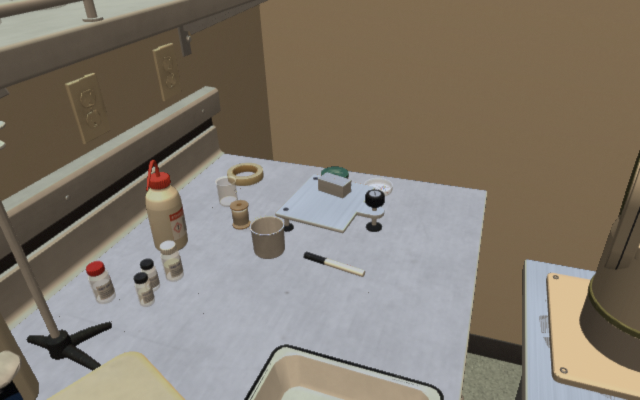

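The scene view shows the plate around (357,222), the level lying on it at (372,221), the knob at (332,240), the cup at (312,184), the pen at (280,227), the tin at (430,242) and the dish at (405,279). The side view agrees.

Run:
```python
from h import *
for n,box in(("scene",(290,150,450,310)),("side",(220,150,420,290))):
    f=np.load(f"pics/{n}0.npz");im,d,K,M,t=[f[k] for k in("im","d","K","M","t")]
    W=pts(d,K,M,t);m=np.zeros(d.shape,bool);m[box[1]:box[3],box[0]:box[2]]=1
    z=W[...,2]
    g=cv2.cvtColor(im,cv2.COLOR_BGR2GRAY)
    kn=m&(z>.06)&(z<.09)&(g<90)
    nl,lab,st,ce=cv2.connectedComponentsWithStats((m&(z>.055)).astype(np.uint8))
    print(n)
    for i in range(1,nl):
        if st[i,4]>30:
            P=W[lab==i];print(st[i],"min",np.nanpercentile(P,2,0).round(3),"max",np.nanpercentile(P,98,0).round(3),"g",g[lab==i].mean().round())
            T=P[P[:,2]>np.nanpercentile(P[:,2],98)-.004];rc=cv2.minAreaRect((T[:,:2]*1000).astype(np.float32));print("  top rect mm",rc)
    pl=m&(z>.035)&(z<.05)
    P=W[pl];rc=cv2.minAreaRect((P[:,:2]*1000).astype(np.float32));print("plate",rc,pl.sum())
    big=cv2.resize(im[box[1]:box[3],box[0]:box[2]],None,fx=3,fy=3,interpolation=cv2.INTER_CUBIC);cv2.imwrite(f"pics/{n}0c.png",big)
```

```text
scene
[298 167  28  19 126] min [ 0.583 -0.068  0.055] max [ 0.646 -0.006  0.062] g 112.0
  top rect mm ((614.9125366210938, -36.812034606933594), (64.41110229492188, 65.63348388671875), 80.85005187988281)
[357 205  31  29 502] min [ 0.508 -0.24   0.057] max [ 0.571 -0.197  0.077] g 110.0
  top rect mm ((541.5838623046875, -218.0821533203125), (34.61057662963867, 66.68467712402344), 75.95320129394531)
[323 232  20  21 329] min [ 0.423 -0.192  0.062] max [ 0.457 -0.158  0.083] g 65.0
  top rect mm ((441.8582763671875, -174.1100311279297), (36.60797882080078, 33.50971603393555), 25.3643798828125)
plate ((599.757080078125, -147.23231506347656), (345.66961669921875, 244.32534790039062), 26.736038208007812) 4351
side
[318 172  33  23 500] min [ 0.509 -0.234  0.056] max [ 0.574 -0.194  0.077] g 128.0
  top rect mm ((542.59375, -217.28482055664062), (35.61656951904297, 64.97882080078125), 75.28068542480469)
[220 176  16  11  46] min [ 0.757 -0.192  0.055] max [ 0.799 -0.15   0.059] g 167.0
  top rect mm ((774.8411865234375, -175.3166046142578), (29.084054946899414, 49.05728530883789), 41.25735092163086)
[365 189  20  19 313] min [ 0.425 -0.188  0.061] max [ 0.46  -0.153  0.083] g 56.0
  top rect mm ((442.90887451171875, -171.55886840820312), (34.910911560058594, 39.53641891479492), 28.027694702148438)
[249 215  36  22 235] min [ 0.584 -0.068  0.055] max [ 0.646 -0.004  0.062] g 134.0
  top rect mm ((615.3018188476562, -36.42896270751953), (64.33042907714844, 65.7533187866211), 35.92158508300781)
plate ((597.3255004882812, -148.68167114257812), (337.83673095703125, 249.3024444580078), 26.298513412475586) 3925
```

View pics/scene0c.png

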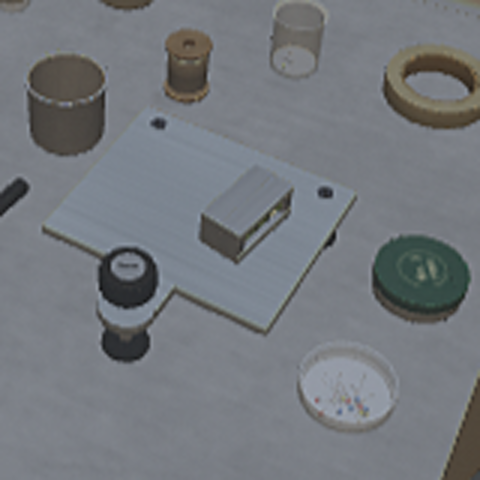

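The level lies with its slotted (vial) side facing right and front. Next I measure the table yaw and plan the grasp.

Run:
```python
from h import *
for n,seed in(("scene",(340,222)),("side",(310,205))):
    f=np.load(f"pics/{n}0.npz");im,d,K,M,t=[f[k] for k in("im","d","K","M","t")]
    W=pts(d,K,M,t);z=W[...,2]
    m=((z>.028)&(z<.053)&(W[...,0]>.4)&(W[...,0]<.75)&(W[...,1]<-.03)).astype(np.uint8)
    m=cv2.morphologyEx(m,cv2.MORPH_OPEN,np.ones((3,3)))
    nl,lab=cv2.connectedComponents(m);P=W[lab==lab[seed[1],seed[0]]]
    from numpy.linalg import lstsq
    # plate plane
    print(n,len(P),"rect",cv2.minAreaRect((P[:,:2]*1000).astype(np.float32)))
    for yaw in np.arange(-32,-3,2):
        c,s=np.cos(np.radians(yaw)),np.sin(np.radians(yaw));u=P[:,0]*c+P[:,1]*s;v=-P[:,0]*s+P[:,1]*c
        print(yaw,"u",np.percentile(u,[0.5,99.5]).round(3),"v",np.percentile(v,[.5,99.5]).round(3),(np.diff(np.percentile(v,[.5,99.5]))).round(3))
```

```text
scene 3884 rect ((523.0426025390625, -180.13967895507812), (180.9230194091797, 201.16917419433594), 85.1232681274414)
-32 u [0.45  0.658] v [0.028 0.236] [0.208]
-30 u [0.453 0.661] v [0.009 0.216] [0.207]
-28 u [0.455 0.663] v [-0.01   0.195] [0.205]
-26 u [0.457 0.664] v [-0.029  0.174] [0.203]
-24 u [0.458 0.664] v [-0.048  0.154] [0.202]
-22 u [0.458 0.664] v [-0.067  0.132] [0.199]
-20 u [0.458 0.663] v [-0.085  0.111] [0.196]
-18 u [0.457 0.661] v [-0.104  0.09 ] [0.194]
-16 u [0.456 0.659] v [-0.123  0.068] [0.191]
-14 u [0.454 0.656] v [-0.141  0.047] [0.188]
-12 u [0.451 0.651] v [-0.16   0.026] [0.185]
-10 u [0.448 0.646] v [-0.178  0.005] [0.183]
-8 u [0.444 0.642] v [-0.196 -0.016] [0.18]
-6 u [0.44  0.637] v [-0.214 -0.036] [0.178]
-4 u [0.436 0.632] v [-0.234 -0.055] [0.178]
side 3264 rect ((523.1435546875, -178.23269653320312), (182.708740234375, 200.68399047851562), 84.14297485351562)
-32 u [0.449 0.655] v [0.036 0.245] [0.209]
-30 u [0.452 0.658] v [0.017 0.225] [0.207]
-28 u [0.454 0.661] v [-0.002  0.204] [0.205]
-26 u [0.456 0.662] v [-0.021  0.183] [0.204]
-24 u [0.457 0.663] v [-0.04   0.162] [0.202]
-22 u [0.457 0.663] v [-0.06   0.141] [0.2]
-20 u [0.457 0.662] v [-0.079  0.119] [0.198]
-18 u [0.457 0.66 ] v [-0.097  0.098] [0.195]
-16 u [0.455 0.658] v [-0.116  0.076] [0.192]
-14 u [0.454 0.655] v [-0.135  0.054] [0.189]
-12 u [0.451 0.652] v [-0.155  0.032] [0.187]
-10 u [0.449 0.647] v [-0.173  0.01 ] [0.184]
-8 u [0.445 0.642] v [-0.192 -0.011] [0.181]
-6 u [0.441 0.637] v [-0.211 -0.032] [0.178]
-4 u [0.437 0.633] v [-0.229 -0.052] [0.177]
```

```bash
cat >> h.py <<'E'
def rz(deg): return R.from_euler('z',deg,degrees=True).as_matrix()
TY=-5.4; KN=np.array([.4425,-.172]); 
G=np.array([[0,1,0],[-.70711,0,-.70711],[-.70711,0,.70711]]).T  # rows are tool axes in level frame -> columns
GP=np.array([0,.008,.023])
L0=rz(-14.5)@np.array([[1,0,0],[0,0,1],[0,-1,0]]).T.reshape(3,3).T
def lying(yaw):
    x=rz(yaw)[:,0];z=-rz(yaw)[:,1];return np.column_stack([x,np.cross(z,x),z])
E
sed -i 's/^G=.*/G=np.column_stack([[0,-.70711,-.70711],[1,0,0],[0,-.70711,.70711]])/;/^L0/d' h.py
python3 -m pendant '0 -1 1 0.5 0 0;0 -1 1 0.5 0 0;0 -1 1 0.5 0 0;0 -1 1 0.5 0 0;0 -1 1 0.5 0 0;0 -1 1 0.5 0 0;0 -1 1 0.5 0 0;0 -1 1 0.5 0 0' 1
python3 - <<'E'
from h import *
L=lying(-14.5); c=np.array([.5422,-.2177,.0445+.015])   # centre of lying block
T=L@G; o=c-L@[0,0,.017]; p=o+L@GP
print("grasp",p.round(4),"approach",T[:,0].round(3)); np.savez("grasp.npz",p=p,T=T)
togo(p-T[:,0]*.11,T)
E
```

```text
time: 0.9
ee_pos: [0.3432, 0.2903, 0.2413]
eef_rot: [0.347, 0.616, -0.347, 0.616]
ft_force: [-0.0, 0.2, 0.2]
width: 0.0871
grasp [ 0.5407 -0.2235  0.0675] approach [ 0.177  0.685 -0.707]
rows [ 0.386 -0.614  2.384] [0.504 0.495 0.209]
```

```bash
python3 -m pendant '0 -0.2 1 0.53 0 0;0 -0.2 1 0.53 0 0;0 -0.2 1 0.53 0 0;0 -0.2 1 0.53 0 0;0 -0.2 1 0.53 0 0;0 -0.2 1 0.53 0 0' 1
python3 - <<'E'
from h import *
g=np.load("grasp.npz");togo(g["p"]-g["T"][:,0]*.11,g["T"])
E
```

```text
time: 1.5
ee_pos: [0.4302, 0.0513, 0.2414]
eef_rot: [0.56, 0.432, -0.559, 0.433]
ft_force: [0.2, 1.3, -0.2]
width: 0.0869
rows [0.385 0.705 1.264] [-0.001  0.524 -0.001]
```

```bash
python3 -m pendant '0 0.6 1 0 0.524 0;0 0.6 1 0 0.524 0;0 0.6 1 0 0.524 0;0 0.6 1 0 0.524 0;0 0.6 1 0 0.524 0;0 0.6 1 0 0.524 0;0 0.6 1 0 0.524 0' 1
python3 - <<'E'
from h import *
g=np.load("grasp.npz");togo(g["p"]-g["T"][:,0]*.09,g["T"])
im,d,K,M,t=cam("wrist");cv2.imwrite("pics/w1.png",im);np.savez("pics/w1.npz",d=d,K=K,M=M,t=t)
E
```

```text
time: 2.2
ee_pos: [0.5014, -0.1746, 0.2406]
eef_rot: [0.718, 0.568, -0.319, 0.244]
ft_force: [0.8, 1.7, 1.1]
width: 0.0871
rows [0.045 0.2   0.595] [0.002 0.028 0.013]
```

View pics/w1.png

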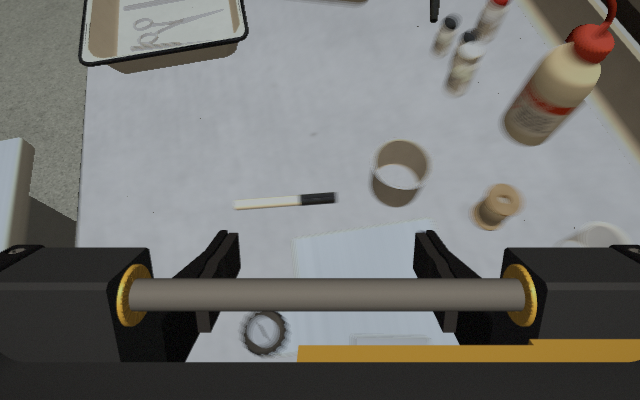

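The wrist view shows the fingers at about columns 230 and 430, with the level hidden below the gripper bar. I'm moving to the pre-grasp pose.

```bash
python3 -m pendant '0.02 0.1 0.3 0 0.028 0.013;0.045 0.2 0.5 0 0.028 0.013;0.045 0.2 0.595 0 0.028 0.013;0.045 0.2 0.595 0 0.028 0.013;0.045 0.2 0.595 0 0.028 0.013' 1
python3 - <<'E'
from h import *
g=np.load("grasp.npz");togo(g["p"],g["T"])
im,d,K,M,t=cam("scene");W=pts(d,K,M,t)
big=cv2.resize(im[140:310,270:470],None,fx=3,fy=3,interpolation=cv2.INTER_CUBIC);cv2.imwrite("pics/s1.png",big)
E
```

```text
time: 2.75
ee_pos: [0.5227, -0.2854, 0.1301]
eef_rot: [0.73, 0.565, -0.305, 0.234]
ft_force: [0.6, 0.2, 0.5]
width: 0.0875
rows [ 0.359  0.008 -0.007] [-0.002  0.003  0.001]
```

View pics/s1.png

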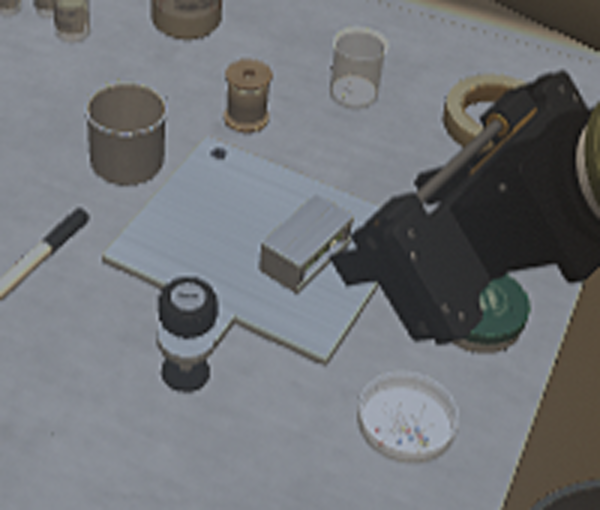

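The gripper comes in from the upper right with its fingers lined up with the level's ends. I'll advance and close.

```bash
python3 -m pendant '0.12 0.008 -0.005 0 0 0;0.24 0.008 -0.007 0 0 0;0.32 0.008 -0.007 0 0 0;0.359 0.008 -0.007 0 0 0;0.359 0.008 -0.007 0 0 0;0.359 0.008 -0.007 0 0 0' 1
python3 -m pendant '0 0 0 0 0 0;0 0 0 0 0 0;0 0 0 0 0 0;0 0 0 0 0 0;0 0 0 0 0 0;0 0 0 0 0 0' -1 30
python3 - <<'E'
from h import *
g=np.load("grasp.npz");togo(g["p"],g["T"])
E
```

```text
time: 3.4
ee_pos: [0.5417, -0.2237, 0.0707]
eef_rot: [0.73, 0.565, -0.304, 0.237]
ft_force: [0.2, -0.7, -0.6]
width: 0.0872
time: 4.0
ee_pos: [0.5415, -0.2233, 0.0697]
eef_rot: [0.73, 0.565, -0.304, 0.236]
ft_force: [-1.8, -0.5, 2.5]
width: 0.064
rows [ 0.005 -0.003  0.007] [ 0.001  0.003 -0.001]
```

```bash
python3 -m pendant '-0.06 0 -0.06 0 0 0;-0.15 0 -0.15 0 0 0;-0.25 0 -0.25 0 0 0;-0.25 0 -0.25 0 0 0' - 30
python3 - <<'E'
from h import *
s=r.read_state();print(s["width"])
S=rz(TY); o=np.array([.557,-.183,.085]); GP=np.array([0,.0095,.023])
np.savez("place.npz",p=np.array([.557,-.183,.0455])+S@GP,T=S@G)
togo(o+S@GP,S@G)
E
```

```text
time: 4.4
ee_pos: [0.5428, -0.2239, 0.1635]
eef_rot: [0.73, 0.564, -0.302, 0.239]
ft_force: [1.0, -1.6, -2.4]
width: 0.064
0.06400471695241534
rows [0.306 0.006 0.006] [-0.117 -1.04  -0.006]
```

```bash
python3 -m pendant '0 0 0 -0.01 -0.09 0;0 0 0 -0.02 -0.18 0;0 0 0 -0.03 -0.27 0;0 0 0 -0.04 -0.36 0;0 0 0 -0.05 -0.45 0;0 0 0 -0.06 -0.54 0;0 0 0 -0.06 -0.54 0'
python3 - <<'E'
from h import *
g=np.load("place.npz");togo(g["p"]+[0,0,.04],g["T"])
E
```

```text
time: 5.1
ee_pos: [0.5442, -0.2158, 0.1574]
eef_rot: [-0.537, -0.442, 0.539, -0.474]
ft_force: [0.4, 1.9, -3.3]
width: 0.0636
rows [ 0.191  0.021 -0.182] [-0.05  -0.501 -0.003]
```

```bash
python3 -m pendant '0 0 -0.04 -0.01 -0.09 0;0.03 0.01 -0.08 -0.02 -0.18 0;0.06 0.01 -0.12 -0.03 -0.27 0;0.12 0.02 -0.15 -0.04 -0.36 0;0.16 0.02 -0.182 -0.05 -0.45 0;0.19 0.02 -0.182 -0.05 -0.5 0;0.19 0.02 -0.182 -0.05 -0.5 0;0.19 0.02 -0.182 -0.05 -0.5 0'
python3 - <<'E'
from h import *
g=np.load("place.npz");togo(g["p"],g["T"])
im,d,K,M,t=cam("scene");big=cv2.resize(im[150:300,270:430],None,fx=3,fy=3,interpolation=cv2.INTER_CUBIC)
im2,*_=cam("side");b2=cv2.resize(im2[140:270,250:410],None,fx=2,fy=2,interpolation=cv2.INTER_CUBIC)
o=np.zeros((450,800,3),np.uint8);o[:450,:480]=big;o[:260,480:800]=b2;cv2.imwrite("pics/s2.png",o)
E
```

```text
time: 5.9
ee_pos: [0.555, -0.1812, 0.1094]
eef_rot: [-0.287, -0.256, 0.686, -0.618]
ft_force: [-0.5, -1.1, -3.3]
width: 0.064
rows [ 0.094  0.008 -0.138] [-0.007 -0.003  0.004]
```

View pics/s2.png

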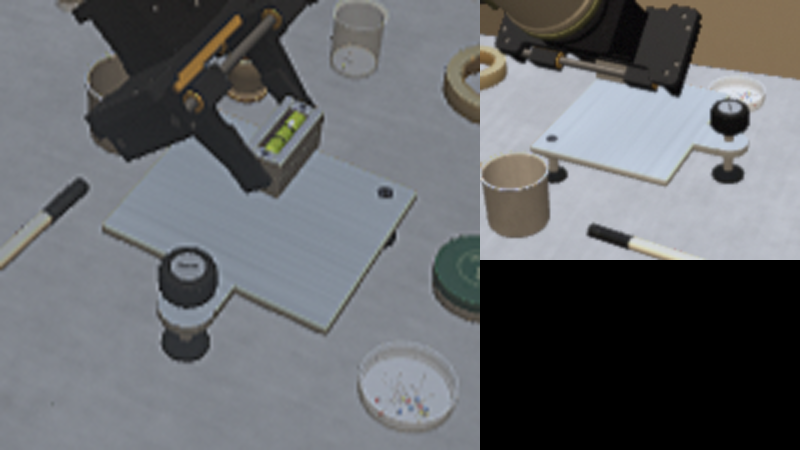

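The level is held upright with its vial on top. I'll lower it gently.

```bash
python3 -m pendant '0.03 0 -0.05 -0.007 -0.003 0.004;0.06 0.008 -0.09 -0.007 -0.003 0.004;0.08 0.008 -0.124 -0.007 -0.003 0.004;0.08 0.008 -0.124 -0.007 -0.003 0.004;0.08 0.008 -0.124 -0.007 -0.003 0.004'
python3 -m pendant '0.003 0 -0.003 0 0 0;0.006 0 -0.006 0 0 0;0.009 0 -0.009 0 0 0;0.012 0 -0.012 0 0 0;0.012 0 -0.012 0 0 0'
python3 - <<'E'
from h import *
g=np.load("place.npz");togo(g["p"],g["T"])
E
```

```text
time: 6.5
ee_pos: [0.5585, -0.1728, 0.0732]
eef_rot: [-0.282, -0.257, 0.683, -0.623]
ft_force: [-0.2, 0.1, -2.7]
width: 0.0638
time: 7.0
ee_pos: [0.5586, -0.1727, 0.069]
eef_rot: [-0.283, -0.257, 0.683, -0.623]
ft_force: [0.3, -0.1, -3.3]
width: 0.0637
rows [ 0.004 -0.003  0.001] [ 0.     0.001 -0.002]
```

```bash
python3 -m pendant '0.003 0 -0.003 0 0 0;0.006 0 -0.006 0 0 0;0.006 0 -0.006 0 0 0;0.006 0 -0.006 0 0 0'
```

```text
time: 7.4
ee_pos: [0.5588, -0.1731, 0.0687]
eef_rot: [-0.282, -0.256, 0.683, -0.623]
ft_force: [-5.9, 6.8, 14.1]
width: 0.0638
```

Contact made. I'll ease off a little and release.

```bash
python3 -m pendant '-0.003 0 0.003 0 0 0;-0.004 0 0.004 0 0 0'
python3 -m pendant '0 0 0 0 0 0;0 0 0 0 0 0;0 0 0 0 0 0;0 0 0 0 0 0;0 0 0 0 0 0' 1
python3 -m pendant '-0.1 0 0 0 0 0;-0.25 0 0 0 0 0;-0.45 0 0 0 0 0;-0.6 0 0 0 0 0;-0.6 0 0 0 0 0'
python3 - <<'E'
from h import *
print(np.round(r.read_state()["joint_positions"],2))
im,d,K,M,t=cam("scene");big=cv2.resize(im[150:300,270:430],None,fx=4,fy=4,interpolation=cv2.INTER_CUBIC);cv2.imwrite("pics/s3.png",big[:600,:640])
W=pts(d,K,M,t);z=W[...,2];m=(z>.07)&(z<.09)&(W[...,0]>.5)&(W[...,0]<.62)&(W[...,1]<-.14)&(W[...,1]>-.24)
print(cv2.minAreaRect((W[m][:,:2]*1000).astype(np.float32)),np.percentile(z[m],[5,50,95]))
T=R.from_euler('z',-5.4-60,degrees=True).as_matrix()
# tool-down over knob: tool x=-z, jaw y at azimuth a
for a in(-5.4,50,85):
    y=rz(a)[:,0];x=np.array([0,0,-1.]);togo([.4425,-.172,.15],np.column_stack([x,y,np.cross(x,y)]))
E
```

```text
time: 7.6
ee_pos: [0.5588, -0.173, 0.0688]
eef_rot: [-0.283, -0.257, 0.683, -0.623]
ft_force: [-0.3, -0.5, 0.1]
width: 0.0637
time: 8.1
ee_pos: [0.5586, -0.1727, 0.0682]
eef_rot: [-0.283, -0.257, 0.683, -0.623]
ft_force: [-0.1, 0.2, 0.4]
width: 0.0859
time: 8.6
ee_pos: [0.5711, -0.0628, 0.1769]
eef_rot: [-0.284, -0.257, 0.68, -0.625]
ft_force: [1.5, 0.2, -0.7]
width: 0.0872
[-1.22  0.9   1.3   1.71 -0.08  1.21 -0.08]
((556.7619018554688, -183.34786987304688), (30.613296508789062, 67.17716979980469), 86.08465576171875) [0.07155958 0.07734532 0.080442  ]
rows [ 0.403 -0.469  0.264] [ 0.003  0.523 -0.004]
rows [ 0.403 -0.469  0.264] [-0.607  0.483  0.249]
rows [ 0.403 -0.469  0.264] [-0.99   0.411  0.408]
```

View pics/s3.png

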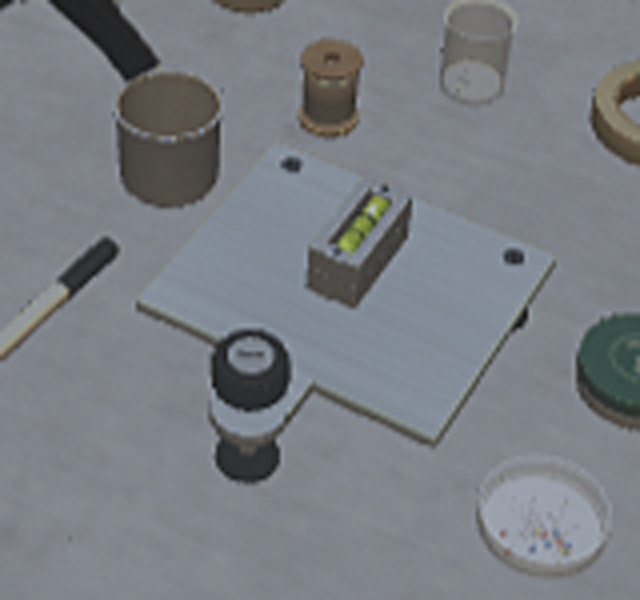

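The level stands at (557,-183) mm with yaw about -4°, released, and its bubble is at the back end near (380,205). Next is the knob.

```bash
python3 -m pendant '0.05 -0.06 0.04 -0.076 0.06 0.031;0.1 -0.12 0.06 -0.152 0.12 0.062;0.15 -0.18 0.1 -0.228 0.18 0.093;0.2 -0.24 0.13 -0.304 0.24 0.125;0.25 -0.3 0.17 -0.38 0.3 0.156;0.3 -0.35 0.2 -0.456 0.36 0.187;0.35 -0.41 0.23 -0.53 0.42 0.218;0.403 -0.469 0.264 -0.607 0.483 0.249' 1
python3 -m pendant '0 0 0 0 0 0' 1
python3 - <<'E'
from h import *
s=r.read_state();print(np.round(s["joint_positions"],2))
a=50;y=rz(a)[:,0];x=np.array([0,0,-1.]);togo([.4425,-.172,.072],np.column_stack([x,y,np.cross(x,y)]))
E
```

```text
time: 9.45
ee_pos: [0.4433, -0.1698, 0.1496]
eef_rot: [0.253, 0.632, -0.298, 0.669]
ft_force: [-0.7, 1.1, 0.2]
width: 0.0871
time: 9.55
ee_pos: [0.4429, -0.172, 0.1495]
eef_rot: [0.252, 0.632, -0.302, 0.668]
ft_force: [-0.3, -1.2, -0.0]
width: 0.0869
[-1.06  0.02  1.33  2.04  0.06  1.05  1.  ]
rows [ 0.309  0.013 -0.024] [-0.072  0.048  0.032]
```

```bash
python3 -m pendant '0 0.013 -0.024 -0.07 0.048 0.032;0 0.013 -0.024 -0.07 0.048 0.032;0 0.013 -0.024 -0.07 0.048 0.032' 0.5
python3 - <<'E'
from h import *
s=r.read_state();print(np.round(s["joint_positions"],3))
a=50;y=rz(a)[:,0];x=np.array([0,0,-1.]);togo([.4425,-.172,.072],np.column_stack([x,y,np.cross(x,y)]))
E
```

```text
time: 9.85
ee_pos: [0.4429, -0.1628, 0.149]
eef_rot: [0.24, 0.663, -0.245, 0.665]
ft_force: [0.1, -0.4, -0.8]
width: 0.0709
[-0.955  0.126  1.298  2.015 -0.129  1.094  1.271]
rows [ 0.308 -0.028  0.021] [-0.002  0.003  0.004]
```

```bash
python3 -m pendant '0 -0.028 0.021 0 0 0;0.1 -0.028 0.021 0 0 0;0.2 -0.028 0.021 0 0 0;0.308 -0.028 0.021 0 0 0;0.308 -0.028 0.021 0 0 0;0.308 -0.028 0.021 0 0 0' 0.7
python3 - <<'E'
from h import *
s=r.read_state();print(np.round(s["joint_positions"],3))
a=50;y=rz(a)[:,0];x=np.array([0,0,-1.]);togo([.4425,-.172,.072],np.column_stack([x,y,np.cross(x,y)]))
E
```

```text
time: 10.45
ee_pos: [0.4428, -0.1715, 0.0732]
eef_rot: [0.24, 0.664, -0.244, 0.665]
ft_force: [-0.5, -0.6, 0.4]
width: 0.0736
[-0.722  0.328  1.132  2.076 -0.36   0.951  1.474]
rows [ 0.005 -0.002  0.   ] [-0.001  0.003  0.003]
```

```bash
python3 -m pendant '0 0 0 0 0 0;0 0 0 0 0 0;0 0 0 0 0 0;0 0 0 0 0 0;0 0 0 0 0 0;0 0 0 0 0 0' -1 20
python3 - <<'E'
from h import *
s=r.read_state();print(np.round(s["torque"],2))
im,d,K,M,t=cam("scene");np.savez("pics/b0.npz",im=im,d=d,K=K,M=M,t=t);im2,*_=cam("side");a=cv2.resize(im[190:240,340:390],None,fx=8,fy=8,interpolation=cv2.INTER_CUBIC)
b=cv2.resize(im2[150:210,300:360],None,fx=6.6667,fy=6.6667,interpolation=cv2.INTER_CUBIC)
cv2.imwrite("pics/b0.png",np.hstack([a,b[:400,:400]]))
E
```

```text
time: 11.05
ee_pos: [0.4425, -0.1725, 0.0731]
eef_rot: [0.24, 0.664, -0.243, 0.665]
ft_force: [-3.3, -1.0, 4.3]
width: 0.0363
[-0.34  0.7   0.03]
```

View pics/b0.png

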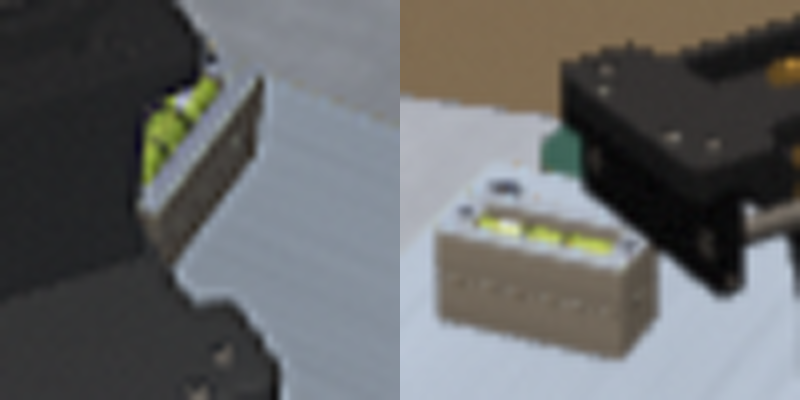

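The side view shows the bubble (bright spot at about (510,228)) behind the lines (about 535 and 567), roughly 14 mm back. I'll turn the knob clockwise in steps.

```bash
cat > bub.py <<'E'
from h import *
import sys
def bub(tag):
    im,d,K,M,t=cam("side");np.savez("pics/bub_%s.npz"%tag,im=im,K=K,M=M,t=t)
    # project level-axis samples at vial height, look for bright unsaturated stretch among green
    c=np.array([.5568,-.1833,.0785]);res=[]
    rv=cv2.Rodrigues(M)[0]
    xs=np.arange(-26,26.1,1)
    out=[]
    for x in xs:
        best=None
        for y in (-4,-2,0,2,4):
            p=c+rz(TY)@np.array([x,y,0])/1000
            uv=cv2.projectPoints(p[None],rv,t,K,None)[0].ravel()
            px=cv2.getRectSubPix(im,(1,1),tuple(map(float,uv)))[0,0].astype(int);out.append((x,y,*px))
    o=np.array(out).reshape(len(xs),5,5)
    # blue channel: low on green fluid, high in bubble
    print("x:",xs.astype(int)[::2]);
    for j in range(1,4):print("y",o[0,j,1],"B",o[::2,j,2].astype(int).tolist(),"G",o[::2,j,3].astype(int).tolist())
if __name__=="__main__":bub(sys.argv[1])
E
python3 bub.py a
python3 -m pendant '0 0 0 0.1 0 0;0 0 0 0.2 0 0;0 0 0 0.3 0 0;0 0 0 0.4 0 0;0 0 0 0.5 0 0;0 0 0 0.6 0 0;0 0 0 0.7 0 0;0 0 0 0.8 0 0'
python3 -c "
from h import *
s=r.read_state();print(np.round(s['joint_positions'],3),s['torque'],R.from_quat(s['eef_rot']).as_matrix()[:,1],s['width'])"
```

```text
x: [-26 -24 -22 -20 -18 -16 -14 -12 -10  -8  -6  -4  -2   0   2   4   6   8
  10  12  14  16  18  20  22  24  26]
y -2.0 B [139, 149, 131, 106, 95, 98, 101, 98, 96, 93, 94, 98, 100, 98, 96, 95, 95, 94, 101, 115, 119, 113, 108, 97, 99, 129, 169] G [129, 141, 134, 123, 116, 120, 125, 124, 121, 119, 110, 114, 122, 124, 122, 119, 115, 110, 120, 130, 129, 123, 121, 117, 124, 147, 164]
y 0.0 B [135, 142, 127, 97, 91, 91, 90, 88, 86, 82, 82, 88, 89, 92, 90, 88, 84, 86, 107, 142, 153, 141, 105, 87, 96, 127, 165] G [125, 135, 137, 137, 141, 140, 133, 131, 136, 130, 115, 117, 129, 134, 144, 138, 120, 112, 133, 158, 162, 155, 134, 124, 136, 153, 160]
y 2.0 B [149, 152, 125, 95, 86, 89, 89, 89, 82, 68, 73, 85, 92, 92, 86, 81, 74, 92, 132, 166, 185, 160, 103, 91, 100, 130, 149] G [139, 149, 153, 162, 173, 174, 165, 157, 158, 132, 125, 144, 160, 160, 169, 156, 124, 131, 165, 188, 199, 190, 163, 159, 158, 153, 148]
time: 12.0
ee_pos: [0.4425, -0.1724, 0.0731]
eef_rot: [-0.575, -0.408, 0.577, -0.412]
ft_force: [-4.7, -3.6, 2.7]
width: 0.0364
[-0.832  0.472  1.314  2.079 -0.543  1.003  0.431] [-0.81443182  1.06207138  0.11981808] [ 0.94490948 -0.32732272  0.00243263] 0.036380705101506795
```

Lines sit at about ±7 and the bubble at +13.7 mm. That needs about 2.3 rad in total, and 1.2 is done.

```bash
python3 -m pendant '0 0 0 0.1 0 0;0 0 0 0.2 0 0;0 0 0 0.3 0 0;0 0 0 0.4 0 0;0 0 0 0.5 0 0;0 0 0 0.6 0 0;0 0 0 0.63 0 0;0 0 0 0.63 0 0'
python3 -m pendant '0 0 0 0 0 0;0 0 0 0 0 0;0 0 0 0 0 0;0 0 0 0 0 0;0 0 0 0 0 0;0 0 0 0 0 0;0 0 0 0 0 0;0 0 0 0 0 0' >/dev/null
python3 -m pendant '0 0 0 0 0 0;0 0 0 0 0 0;0 0 0 0 0 0;0 0 0 0 0 0;0 0 0 0 0 0;0 0 0 0 0 0;0 0 0 0 0 0;0 0 0 0 0 0'
python3 bub.py b
python3 -c "
from h import *
s=r.read_state();y=R.from_quat(s['eef_rot']).as_matrix()[:,1];print(np.round(s['joint_positions'],3),np.degrees(np.arctan2(y[1],y[0])))"
```

```text
time: 12.8
ee_pos: [0.4426, -0.1724, 0.0731]
eef_rot: [0.699, 0.103, -0.699, 0.106]
ft_force: [-3.0, -3.7, 3.1]
width: 0.0364
time: 14.4
ee_pos: [0.4425, -0.1724, 0.0731]
eef_rot: [0.699, 0.103, -0.699, 0.107]
ft_force: [-2.9, -3.3, 3.3]
width: 0.0361
x: [-26 -24 -22 -20 -18 -16 -14 -12 -10  -8  -6  -4  -2   0   2   4   6   8
  10  12  14  16  18  20  22  24  26]
y -2.0 B [157, 140, 140, 117, 93, 89, 90, 89, 90, 90, 86, 87, 108, 128, 130, 117, 94, 82, 85, 89, 91, 90, 93, 93, 90, 112, 159] G [144, 130, 139, 134, 124, 128, 134, 140, 133, 127, 117, 108, 129, 143, 138, 130, 124, 107, 118, 128, 127, 123, 128, 128, 127, 135, 159]
y 0.0 B [152, 143, 154, 116, 93, 89, 86, 84, 86, 86, 82, 85, 137, 166, 172, 133, 91, 73, 77, 85, 88, 90, 90, 85, 86, 109, 155] G [140, 134, 159, 156, 155, 151, 160, 165, 163, 154, 131, 110, 168, 176, 176, 163, 136, 116, 135, 156, 159, 152, 146, 143, 146, 151, 162]
y 2.0 B [163, 160, 151, 119, 95, 94, 93, 89, 90, 82, 81, 103, 144, 179, 197, 130, 88, 80, 83, 88, 89, 93, 93, 90, 87, 114, 151] G [151, 157, 170, 181, 186, 180, 183, 177, 186, 175, 135, 145, 184, 197, 209, 192, 155, 132, 154, 179, 190, 182, 173, 167, 162, 156, 157]
[-0.839  0.489  1.329  2.079 -0.563  1.01  -0.491] -72.92113219214528
```

The bubble is at about +1 and the line centre at about +1.5, so it is centred to within 0.5 mm. I'll release the knob and rise.

```bash
python3 -m pendant '0 0 0 0 0 0;0 0 0 0 0 0;0 0 0 0 0 0;0 0 0 0 0 0;0 0 0 0 0 0' 0.7
python3 -m pendant '-0.1 0 0 0 0 0;-0.2 0 0 0 0 0;-0.35 0 0 0 0 0;-0.5 0 0 0 0 0;-0.5 0 0 0 0 0;-0.5 0 0 0 0 0;-0.5 0 0 0 0 0;-0.5 0 0 0 0 0'
python3 -m pendant '0 0 0 0 0 0;0 0 0 0 0 0;0 0 0 0 0 0;0 0 0 0 0 0;0 0 0 0 0 0;0 0 0 0 0 0;0 0 0 0 0 0' -1
python3 - <<'E'
from bub import *
bub("c")
s=r.read_state();print(np.round(s["joint_positions"],3),s["ft_force"])
im=np.load("pics/bub_c.npz")["im"];cv2.imwrite("pics/c.png",cv2.resize(im[160:205,305:370],None,fx=10,fy=10,interpolation=cv2.INTER_CUBIC))
x=np.array([0,0,-1.])
for a in (-5.4,-72.9,-95.4):
    y=rz(a)[:,0];togo([.557,-.183,.15],np.column_stack([x,y,np.cross(x,y)]))
E
```

```text
time: 14.95
ee_pos: [0.4434, -0.1712, 0.073]
eef_rot: [0.7, 0.104, -0.699, 0.107]
ft_force: [0.5, -0.4, -0.8]
width: 0.0682
time: 15.75
ee_pos: [0.4425, -0.1708, 0.1971]
eef_rot: [-0.699, -0.104, 0.7, -0.107]
ft_force: [-0.1, -0.7, 0.3]
width: 0.0738
time: 16.45
ee_pos: [0.4431, -0.1708, 0.198]
eef_rot: [0.7, 0.104, -0.699, 0.107]
ft_force: [-0.4, 0.5, 0.6]
width: 0.0256
x: [-26 -24 -22 -20 -18 -16 -14 -12 -10  -8  -6  -4  -2   0   2   4   6   8
  10  12  14  16  18  20  22  24  26]
y -2.0 B [155, 139, 139, 116, 93, 89, 89, 88, 89, 89, 85, 86, 107, 126, 129, 116, 94, 81, 84, 88, 90, 90, 92, 93, 89, 111, 158] G [143, 129, 139, 134, 124, 127, 133, 138, 132, 126, 117, 108, 127, 142, 137, 129, 124, 107, 116, 126, 126, 122, 126, 127, 125, 134, 158]
y 0.0 B [151, 141, 153, 116, 94, 89, 85, 84, 85, 85, 81, 84, 136, 164, 170, 132, 91, 72, 77, 85, 88, 89, 89, 84, 85, 108, 153] G [139, 132, 158, 155, 154, 150, 157, 162, 161, 153, 131, 109, 166, 174, 175, 161, 135, 115, 133, 155, 158, 151, 145, 141, 144, 150, 161]
y 2.0 B [162, 159, 150, 119, 96, 94, 94, 88, 89, 82, 80, 102, 143, 177, 195, 131, 87, 79, 83, 88, 88, 92, 92, 89, 86, 113, 149] G [151, 156, 169, 180, 185, 179, 181, 176, 185, 174, 134, 143, 182, 196, 207, 190, 154, 130, 153, 178, 189, 181, 172, 166, 161, 155, 156]
[-1.028 -0.064  1.296  1.95   0.069  1.206 -1.028] [ 0.14239681  0.44198339 -1.13011059]
rows [ 0.193  0.18  -0.421] [-0.785  0.001 -0.003]
rows [ 0.193  0.18  -0.421] [ 0.001 -0.001 -0.003]
rows [ 0.193  0.18  -0.421] [ 0.262 -0.001 -0.003]
```

View pics/c.png

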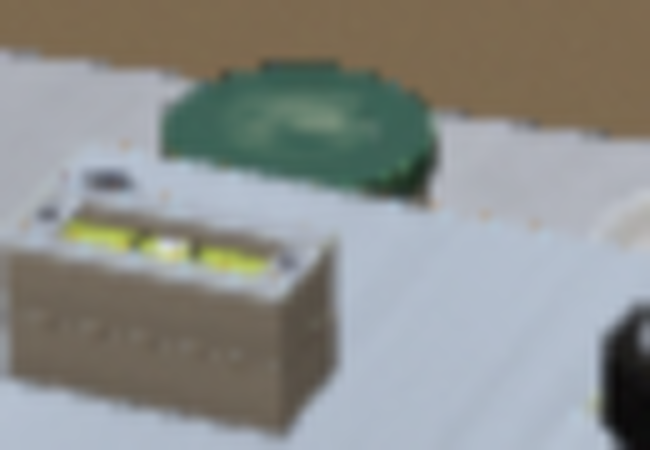

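The bubble at (167,248) stands midway between the lines at (137) and (200). Now over the level with the fingers shut, and press.

```bash
python3 -m pendant '0 0.07 -0.15 0.1 0 0;0 0.12 -0.3 0.2 0 0;0 0.18 -0.421 0.262 0 0;0 0.18 -0.421 0.262 0 0;0.15 0.18 -0.421 0.262 0 0;0.3 0.18 -0.421 0.262 0 0;0.3 0.18 -0.421 0.262 0 0;0.3 0.18 -0.421 0.262 0 0' -1
python3 - <<'E'
from h import *
s=r.read_state();print(np.round(s["joint_positions"],3),s["width"],s["ft_force"])
x=np.array([0,0,-1.]);y=rz(-95.4)[:,0];togo([.557,-.183,.1],np.column_stack([x,y,np.cross(x,y)]))
E
```

```text
time: 17.3
ee_pos: [0.557, -0.1833, 0.1239]
eef_rot: [0.707, -0.035, -0.706, -0.032]
ft_force: [0.1, -0.0, 2.1]
width: 0.0003
[-0.596  0.566  1.103  1.752 -0.544  1.167 -0.997] 0.0003429826530340914 [ 0.09814323 -0.0188897   2.05152685]
rows [ 0.096 -0.001  0.   ] [ 0.    -0.001 -0.003]
```

```bash
python3 -m pendant '0.04 0 0 0 0 0;0.07 0 0 0 0 0;0.085 0 0 0 0 0;0.085 0 0 0 0 0;0.085 0 0 0 0 0'
python3 -m pendant '0.002 0 0 0 0 0;0.004 0 0 0 0 0;0.006 0 0 0 0 0;0.008 0 0 0 0 0;0.008 0 0 0 0 0'
python3 -m pendant '0.002 0 0 0 0 0;0.004 0 0 0 0 0;0.006 0 0 0 0 0;0.006 0 0 0 0 0'
```

```text
time: 17.8
ee_pos: [0.5572, -0.1832, 0.1023]
eef_rot: [0.707, -0.034, -0.705, -0.032]
ft_force: [0.0, 0.5, -0.1]
width: 0.0004
time: 18.3
ee_pos: [0.5571, -0.1832, 0.1]
eef_rot: [0.707, -0.034, -0.706, -0.032]
ft_force: [0.2, 0.8, 0.2]
width: 0.0004
time: 18.7
ee_pos: [0.5572, -0.1833, 0.099]
eef_rot: [0.707, -0.034, -0.705, -0.032]
ft_force: [-1.4, 1.9, 6.3]
width: 0.0006
```

```bash
python3 -m pendant '0.002 0 0 0 0 0;0.003 0 0 0 0 0;0.003 0 0 0 0 0'
python3 -m pendant '0 0 0 0 0 0;0 0 0 0 0 0;0 0 0 0 0 0;0 0 0 0 0 0;0 0 0 0 0 0;0 0 0 0 0 0;0 0 0 0 0 0;0 0 0 0 0 0'
python3 - <<'E'
from bub import *
bub("d");s=r.read_state();print(s["ft_force"],np.abs(s["joint_vel"]).max())
im=np.load("pics/bub_d.npz")["im"];cv2.imwrite("pics/d.png",cv2.resize(im[140:205,295:390],None,fx=7,fy=7,interpolation=cv2.INTER_CUBIC))
E
```

```text
time: 19.0
ee_pos: [0.5573, -0.1834, 0.0988]
eef_rot: [0.707, -0.034, -0.705, -0.032]
ft_force: [-5.0, 2.5, 13.0]
width: 0.0006
time: 19.8
ee_pos: [0.5573, -0.1833, 0.0988]
eef_rot: [0.707, -0.034, -0.705, -0.032]
ft_force: [-3.0, 2.0, 12.0]
width: -0.0
x: [-26 -24 -22 -20 -18 -16 -14 -12 -10  -8  -6  -4  -2   0   2   4   6   8
  10  12  14  16  18  20  22  24  26]
y -2.0 B [157, 139, 141, 118, 95, 90, 91, 88, 84, 67, 32, 14, 10, 11, 13, 10, 10, 10, 12, 13, 16, 29, 58, 90, 91, 112, 159] G [144, 129, 140, 135, 125, 129, 134, 139, 127, 103, 46, 18, 14, 16, 16, 10, 11, 13, 15, 19, 23, 43, 86, 127, 136, 137, 159]
y 0.0 B [152, 141, 157, 119, 95, 91, 88, 86, 81, 64, 36, 19, 13, 16, 23, 26, 23, 16, 16, 18, 27, 50, 76, 85, 86, 109, 154] G [140, 132, 160, 157, 156, 152, 161, 165, 155, 117, 52, 23, 20, 27, 33, 33, 29, 23, 24, 36, 45, 84, 125, 151, 156, 153, 162]
y 2.0 B [164, 168, 157, 122, 97, 95, 96, 98, 88, 65, 50, 43, 39, 38, 44, 49, 43, 42, 39, 39, 48, 72, 91, 91, 87, 113, 150] G [152, 160, 173, 182, 187, 182, 185, 181, 179, 117, 67, 52, 53, 57, 62, 58, 55, 51, 60, 67, 84, 128, 170, 178, 166, 158, 158]
[-4.13694835  2.82715569 12.44068803] 0.0006552530638400041
```

View pics/d.png

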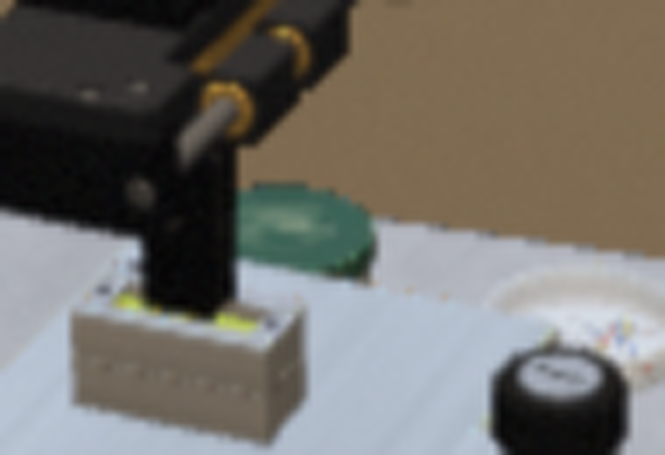

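The shut fingertips rest mid-top on the standing level with a steady push of about 12 N. The bubble is hidden under them, but the level outline has not shifted. Handing in.

```bash
python3 -c "
from bench import r,close_job
close_job();print(r.read_state()['ft_force'])"
```

```text
the job is handed in; nothing more can be done
the job is handed in; nothing more can be done
```

The job is handed in at about 20 s of robot time, with the arm still pressing on the level. The program gave no verdict.

- **Level:** I gripped it by its end faces, turned it upright, set it down near the middle of the plate and let go. It stood within about 1.5° of front to back by my measurements (level about -4°, table about -5.4°).
- **Knob:** I turned it about 2.15 rad clockwise. After I let go and the bubble settled, the side view showed it within about 0.5 mm of midway between the lines; before turning it was about 14 mm off.
- **Push:** The shut fingertips press on the middle of the top with about 12 N downward and 4–5 N sideways. The arm was at rest.
- **Not checked:** During the push the fingers hide the bubble, so its position then is inferred from the level not moving in the picture. I judged the things beside the table by eye only. The dish and tin looked unmoved in the last picture, but the cup and pen were not in that crop; I last saw them in place before turning the knob.

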